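# Wedge the rocking drilling stand

### The job

The little drilling stand rocks because its near-left foot has lost its rubber and does not reach the bench. Without gripping or lifting anything, with the fingertips only, push the wooden wedge along the bench, thin edge first, under that bare foot until it is snug and the stand can no longer rock, but not so far that it jacks the stand up or shoves it along; then press down firmly for a moment on the steel cap above that foot to check that nothing gives, and move clear. Leave everything else on the bench alone.

Things in the scene. Friction and masses are not known exactly. Their poses are not given: they have to be found in the camera images.
- stand: Grey drilling stand, 3.8 to 5.2 kg, loose. Origin: on the bench, centre of its feet; x away from the robot, y to its left at yaw 0. Plate 190 (x) x 210 (y), z 28 to 44 mm. Four ears, 22 mm radius, same heights, at (+-75, +-125). Drill on a column at (60,-55), overhanging to (-35,-55), 260 high; bamboo pipe along y at x = -10, |y| < 125, top 82 high. Keep to the outside of the ears.
- foot_tip (a point): Lowest point of the bare foot under the stand's ear at (-75, +125) mm: a steel stub 14 mm across with a round end, hanging free 7.5 to 12.5 mm above the bench (differs from run to run). The other three ears stand on round-bottomed black rubber feet, 15 mm radius. Unwedged, 3 to 4 N down on this ear rocks the stand.
- press_cap: Steel cap, 15 mm radius, 6 mm thick, on top of the ear above the bare foot (the other ears have the same cap). Origin: centre of its top face, 50 mm above the bench: the place to press, with 5 to 15 N. Only the bamboo pipe, its side 54 mm away in the stand's x, stands higher within 60 mm.
- wedge: Plain pale wooden wedge, 110 long, 50 wide, 60 g, lying flat. Origin: centre of its underside. +x: to the thin edge (2 mm thick, at x = +55 mm); the thick end is an upright face 50 wide, 20 mm high at x = -55. Thickness 11 mm at the origin, even slope of 1.64 mm per 10 mm. Starts left of the stand, pointing roughly at the bare foot but up to 0.25 rad and 20 mm off.
- wedge_tail (a point): Centre of the thick end's upright face, 10 mm above the bench: the place to push. Axes as the wedge's. The wedge slides with under 1 N; when it meets the bare foot the resistance rises steeply, and a push of 3 to 6 N makes it snug. It then stays by friction. More than about 12 N begins to shove or jack up the stand.
- wedge_slope (a point): Middle of the wedge's sloping top face, 11 mm above the wedge's underside; its x runs down the slope to the thin edge, its z is square to the slope.
- sanding_block: Bystander: cork block 75 x 45 x 26 mm, beside the wedge. Origin: centre of underside.
- wax_tin: Bystander: low round tin, 26 mm radius, 35 mm high, in front of the bare foot. Origin: centre of underside.
- glue_jar: Bystander: jar, 32 mm radius, 95 mm high, nearer the robot than the stand, to the right.
- file_tool: Bystander: orange-handled hand tool lying at the right.
- carving_block: Bystander: wooden block 130 x 85 x 45 mm, right of the stand.
- dust_brush: Bystander: brush lying at the left.
- mug: Bystander: white mug, 38 mm radius, 85 mm high, at the near left.
There are look-alikes about, which are no part of the job. Leave any green look-alike of the wedge alone.

How it is judged:
On the way, in this order (a step that is already met when the one before it is completed fails the run):
1. the wedge is snug under the bare foot, the stand level (z of foot_tip in the frame of wedge_slope between -0.003 and 0.0015 m and y of foot_tip in the frame of wedge between -0.023 and 0.023 m and x of foot_tip in the frame of wedge between -0.05 and 0.05 m and angle between stand's own z axis and vertical below 0.012 rad), for 0.2 s.
2. the cap above the bare foot is pressed down and the stand does not rock (contact force between the fingers and press_cap above 4 N and angle between stand's own z axis and vertical below 0.012 rad), for 0.2 s.
At the end, for the whole second after the job is handed in: The bare foot's tip stands over the wedge's slope with at most 1.5 mm of play, the stand is level within 0.012 rad and within 20 mm of where it stood, wedge and stand at rest (all of step 1 and distance of stand from where it was at the start of the episode below 0.02 m and linear speed of each of wedge, stand below 0.01 m/s); the robot touches nothing.
It fails at once if the wedge is lifted off the bench or tipped (height (world z) of wedge above 0.01 m or angle between wedge's own z axis and vertical above 0.2 rad).
It fails at once if the wedge is pinched or rammed (over 35 N) (contact force between the fingers and wedge above 35 N).
It fails at once if the stand is lifted, shoved more than 30 mm or tipped far (height (world z) of stand above 0.015 m or distance of stand from where it was at the start of the episode above 0.03 m or angle between stand's own z axis and vertical above 0.12 rad).
It fails at once if the stand is pressed with more than 60 N (contact force between the arm and stand above 60 N).
It fails at once if a bystander is moved more than 20 mm (distance of any of sanding_block, wax_tin, glue_jar, file_tool, carving_block, dust_brush, mug from where it was at the start of the episode above 0.02 m).
It also fails if it takes over 51 s, if anything falls off the work surface, if the arm or the gripper's body presses on something with over 40 N, if the wrist force passes 120 N, or if a joint passes its speed limit or range.

### The arm

A 6-joint arm with a two-finger parallel gripper is mounted at the origin on the work surface. World frame = base frame: x ahead of the robot, y to its left, z up, the work surface at z = 0. Lengths are in m, angles in rad, forces in N, time in s.
With the tool pointing down it reaches from about 0.3 to 0.75 m from the base axis. Payload 8.5 kg.
Tool frame: the origin (TCP) lies at the very end of the fingers, on their centre line; the grasp point (between the pads) lies 19 mm behind it; z points along the fingers, x is the direction in which the jaws open and shut, and the axes are right-handed (so a half turn about z gives the same grasp; the last joint's range is limited). The gripper opens to 85 mm and grips with 20 to 120 N. Pads are 22 mm wide; open, the fingers measure 114 mm over their backs; the gripper's body (76 mm by 85 mm) begins 54 mm behind the grasp point. The pads swing forward as they close: fully open they stand 13 mm farther back than shut.
Start: joints at [-1.459, 0.381, 1.297, -0, 1.464, -0.215], TCP at [0.177, -0.521, 0.231] pointing down, gripper open.
Joint ranges: [-3.11, 3.11], [-0.89, 2.33], [0.22, 2.48], [-1.42, 4.56], [0.17, 2.85], [-2.88, 2.88]. Speed limits (rad/s): [2.39, 2.39, 3.14, 3.14, 3.14, 3.14].

### API

Orientations are given as a unit quaternion [w, x, y, z].
In Python, from workcell import r, optics gives the robot as it stands.
- The arm moves only by the tool move_arm, never from a script. Its argument "steps" is a list of rows, each an object with "offset": the shift along the tool's x, y, z scaled (see below), a list of three; "turn": the turn, a rotation vector about the tool's x, y, z scaled (see below), a list of three. In form: [{"offset": [tx, ty, tz], "turn": [ax, ay, az]}, ...]. A call has 1 to 12 rows; each row shifts and turns the pose as measured when the row begins, along the tool's axes as they then stand; what a row does not reach is not made up. The controller multiplies each number of a shift by 0.06 m and each number of a turn by 5 degrees. A row lasts 1/8 s, in which the tool goes at most 62.5 mm and 10.7 degrees, less where a joint would pass 70% of its speed; a pose out of reach is approached as far as the arm can. A call with a number of a shift or a turn outside -1 to 1 is refused whole. A call with a gripper value outside its range is refused whole. "fingers" is the opening in per cent of the stroke, from 0 (shut) to 100 (fully open), set as the call begins (left out, the last holds). The fingers move at their own pace and stop on an object; "newtons" is the grip in N (left out, the last holds). Time passes only in rows, so rows that do not move let the fingers close. It gives the time, the measured TCP pose, the force and the opening at its end, in the units of the state.
- r.sense(): the state, without advancing time (a new reading comes with each control period).
- optics.camera(name): name is "scene" or "top"; returns the picture (384x512x3 uint8, blue, green, red); there is no depth.
- optics.camera_info(name): a dict with "camera_matrix" (3x3 intrinsics, pixels), "D" ([k1, k2, p1, p2, k3] as OpenCV has them; the pictures are not rectified), "position" and "rotation" of the camera in the world. Camera axes: x right, y down, z forward; pixel columns grow to the right and rows downward; lengths in m; the calibration is good to about 2 mm. A picture is of the moment at which its call begins. camera_info takes no time and is no camera call.
- r.hand_in(): hands the job in, once; it reports no verdict.
The state is a dict: "clock": time; "joint_positions": joint angles; "qd": joint speeds; "joint_efforts": joint torques, N m; "tcp_pos": TCP position; "tool_rot": TCP orientation; "force": force on the tool from outside, world axes, zero at the start; "moment": the same for the moment, N m; "opening": finger opening in m.
Only numpy, scipy, OpenCV 4.12 (cv2) and the standard library are available. Lean on these libraries where they do the work, as an engineer would, in place of code of your own. Each camera call takes 0.05 s, during which the arm holds its last target.

## Working session

There is one attempt and no reset: what is moved stays moved. The work goes in short steps, Python scripts to look and compute and a tool call to move; the robot and the scene stay as the last step left them, time stands still between calls to the robot, and variables do not carry over. Pictures are saved under pics/ and viewed, and the job is handed in when it is done.

Besides the shell and the picture viewer there is one more tool, called as name(argument=value, ...), one argument or row to a line, values as JSON. move_arm: Moves the arm, as the interface text tells. Shifts and turns lie within -1 to 1; 1 stands for 0.06 m of shift or 5 degrees of turn. Its arguments: {"type":"object","properties":{"steps":{"type":"array","items":{"type":"object","properties":{"offset":{"type":"array","items":{"type":"number"}},"turn":{"type":"array","items":{"type":"number"}}}}},"fingers":{"type":"number"},"newtons":{"type":"number"}},"required":["steps"]}

```bash
mkdir -p pics; python3 - <<'E'
from workcell import r, optics
import cv2,numpy as np
s=r.sense();print(s)
for n in("scene","top"):
    i=optics.camera_info(n);print(n,i)
    cv2.imwrite(f"pics/{n}0.png",optics.camera(n))
E
```

```text
{'clock': 0.0, 'joint_positions': array([-1.45932197e+00,  3.81209366e-01,  1.29826263e+00,  9.00240884e-07,
        1.46356923e+00, -2.15300535e-01]), 'qd': array([0.00012913, 0.00110132, 0.00173419, 0.00079045, 0.00052797,
       0.00071755]), 'joint_efforts': array([ 2.99851126e-04, -4.48458946e+01, -2.31282502e+01, -8.86669341e-05,
        4.76228044e-03,  2.81831382e-05]), 'tcp_pos': array([ 0.17650991, -0.52060608,  0.23070396]), 'tool_rot': array([-5.38334578e-04,  8.12708273e-01, -5.82670352e-01, -4.84551912e-04]), 'force': array([-0.57696651,  1.00673328,  0.33307129]), 'moment': array([-0.03102712,  0.03014775, -0.06259586]), 'opening': 0.08485157419485315}
scene {'camera_matrix': array([[469.23339208,   0.        , 251.60298885],
       [  0.        , 469.23339208, 193.48175285],
       [  0.        ,   0.        ,   1.        ]]), 'D': array([-0.11000713,  0.        ,  0.        ,  0.        ,  0.        ]), 'position': array([ 1.17644529, -0.52835855,  1.22304239]), 'rotation': array([-0.28956646,  0.86310768,  0.39183792, -0.13288881])}
top {'camera_matrix': array([[440.3031149 ,   0.        , 252.26751352],
       [  0.        , 440.3031149 , 187.41847216],
       [  0.        ,   0.        ,   1.        ]]), 'D': array([-0.13523655,  0.        ,  0.        ,  0.        ,  0.        ]), 'position': array([0.23963855, 0.04645104, 1.61605629]), 'rotation': array([-0.05619522,  0.70640909, -0.70251134,  0.06562094])}
```

View pics/scene0.png

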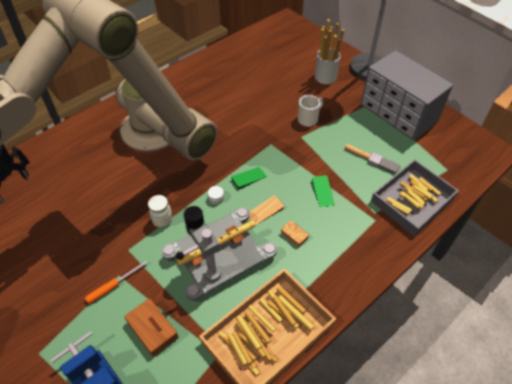

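View pics/top0.png

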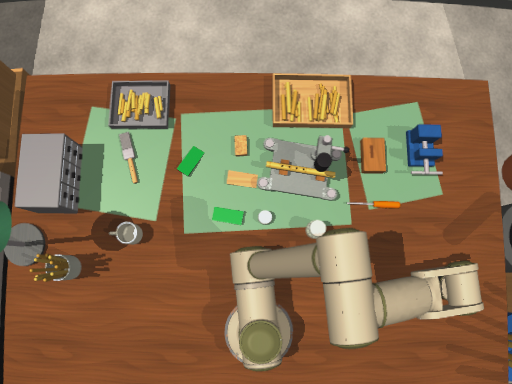

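The scene view shows the wedge near (265,210), pointing at the stand's left ear at about (240,215). The top view shows the wedge at (242,180), the near-left ear at (264,183), the tin at (265,217) and the cork block at (240,146). I'll zoom in next.

```bash
python3 - <<'E'
import cv2,numpy as np
a=cv2.imread("pics/top0.png")[125:235,205:355]; cv2.imwrite("pics/topz.png",cv2.resize(a,None,fx=5.3,fy=5.3,interpolation=cv2.INTER_CUBIC))
a=cv2.imread("pics/scene0.png")[170:310,150:320]; cv2.imwrite("pics/scenez.png",cv2.resize(a,None,fx=4,fy=4,interpolation=cv2.INTER_CUBIC))
E
```

```text
(no output)
```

View pics/topz.png

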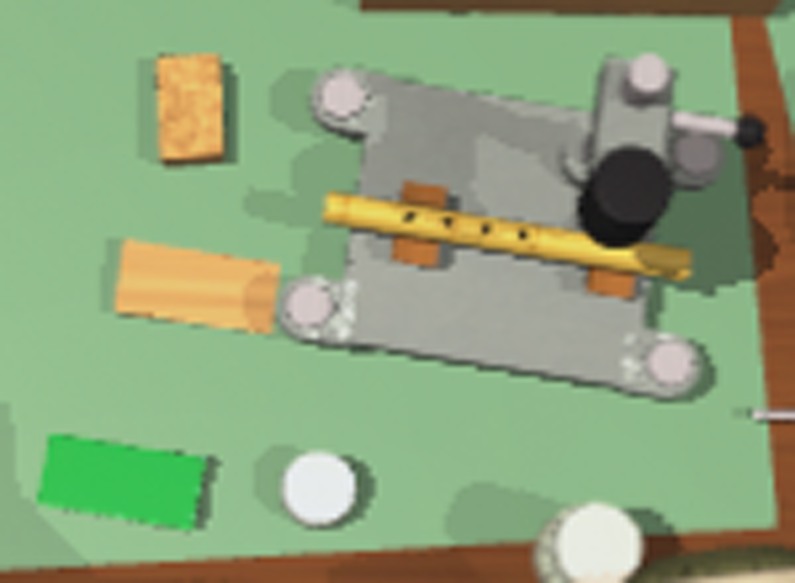

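View pics/scenez.png

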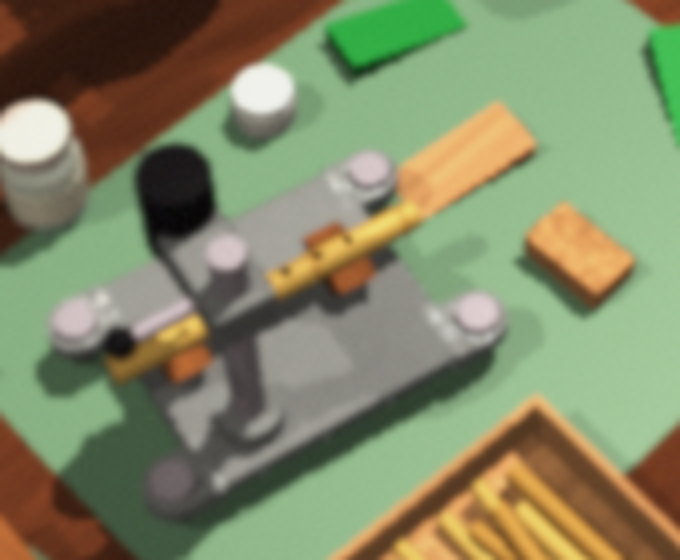

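```bash
cat > h.py <<'E'
import cv2,numpy as np
from scipy.spatial.transform import Rotation as R
from workcell import r, optics
def cast(n,px,z):
    i=optics.camera_info(n);q=i["rotation"]
    M=R.from_quat([q[1],q[2],q[3],q[0]]).as_matrix()
    u=cv2.undistortPoints(np.array(px,float).reshape(-1,1,2),i["camera_matrix"],i["D"]).reshape(-1,2)
    d=np.c_[u,np.ones(len(u))]@M.T
    c=i["position"];z=np.broadcast_to(z,len(d))
    return c+d*((z-c[2])/d[:,2])[:,None]
def proj(n,P):
    i=optics.camera_info(n);q=i["rotation"]
    M=R.from_quat([q[1],q[2],q[3],q[0]]).as_matrix().T
    return cv2.projectPoints(np.array(P,float).reshape(-1,3),cv2.Rodrigues(M)[0],-M@i["position"],i["camera_matrix"],i["D"])[0].reshape(-1,2)
E
python3 - <<'E'
from h import *
np.set_printoptions(precision=4,suppress=True)
def caps(n,im,guess):
    out=[]
    for g in guess:
        x,y=map(int,g);b=im[y-8:y+9,x-8:x+9].astype(int)
        # pinkish: R>=G, bright, low sat
        m=((b[...,2]>150)&(b[...,2]-b[...,1]>3)&(abs(b[...,2]-b[...,0])<40)).astype(np.uint8)
        k,l,st,ce=cv2.connectedComponentsWithStats(m)
        j=1+np.argmax(st[1:,4]);out.append(ce[j]+[x-8,y-8]);print(n,g,st[j],ce[j]+[x-8,y-8])
    return out
t=cv2.imread("pics/top0.png");s=cv2.imread("pics/scene0.png")
ct=caps("top",t,[(263.5,182),(269.5,143),(332,193)])
cs=caps("scene",s,[(242,213),(268.5,248.5),(169,251)])
print(cast("top",ct,.05));print(cast("scene",cs,.05))
for n,im,(x0,y0,x1,y1) in (("top",t,(222,165,262,192)),("scene",s,(245,190,290,226))):
    b=im[y0:y1,x0:x1].astype(int)
    m=((b[...,2]>170)&(b[...,2]-b[...,0]>60)&(b[...,2]-b[...,1]>25)).astype(np.uint8)*255
    print(n);print("\n".join("".join("#" if v else "." for v in row) for row in m))
    c=max(cv2.findContours(m,0,2)[0],key=cv2.contourArea)+np.array([x0,y0]);
    bx=cv2.boxPoints(cv2.minAreaRect(c.astype(np.float32)));print(bx)
E
```

```text
top (263.5, 182) [ 4  5  9  8 54] [262.8148 182.2963]
top (269.5, 143) [ 4  4  9  8 53] [269.0755 142.5283]
top (332, 193) [ 3  4  9  9 56] [330.9107 193.2679]
scene (242, 213) [ 3  3 12 10 81] [242.1481 212.2963]
scene (268.5, 248.5) [ 3  4 12 10 91] [268.9451 248.033 ]
scene (169, 251) [ 2  2 12 10 94] [168.8723 249.4787]
[[ 0.5316 -0.012   0.05  ]
 [ 0.6808 -0.0351  0.05  ]
 [ 0.4929 -0.2593  0.05  ]]
[[ 0.54   -0.0149  0.05  ]
 [ 0.6867 -0.0382  0.05  ]
 [ 0.5002 -0.2594  0.05  ]]
top
........................................
........................................
........................................
........................................
........................................
.......#................................
......########..........................
......###############...................
......#####################.............
......###########################.......
......##############################....
......#############################.....
......#############################.....
......#############################.....
.....###########################
[... 1632 characters left out ...]
##...............
....#########################................
....#######################..................
....######################...................
.....###################.....................
.....##################......................
.....################........................
.....###############.........................
......############...........................
.....###########.............................
..#####.#######.............................#
#############.............................###
##..#######..............................####
...######...............................#####
[[240.6923 217.5384]
 [275.7692 194.1538]
 [283.6154 205.923 ]
 [248.5384 229.3077]]
```

```bash
python3 - <<'E'
from h import *
np.set_printoptions(precision=4,suppress=True)
A=cast("top",[[225.6,183.5],[227.7,169.4],[258.1,174.],[256.,188.1]],[.02,.02,.002,.002])
B=cast("scene",[[276,193.5],[284.2,206],[248.,229.8]],[.02,.02,.002])
for nm,thA,thB,tip in (("top",A[0],A[1],(A[2]+A[3])/2),("scene",B[0],B[1],None)):
    m=(thA+thB)/2;print(nm,thA,thB,"width",np.linalg.norm(thA-thB),"tail",m)
    e=thA-thB;print(" yaw by thick edge",np.arctan2(e[1],e[0]) )
    if tip is not None:
        d=tip-m;print(" tip",tip,"len",np.hypot(*d[:2]),"dir",np.arctan2(d[1],d[0]))
print(B[2])
# tin / block check both views
t=cv2.imread("pics/top0.png");s=cv2.imread("pics/scene0.png")
for n,im,(x0,y0,x1,y1) in (("top",t,(255,207,276,228)),("scene",s,(205,183,227,206))):
    b=im[y0:y1,x0:x1].astype(int)
    m=(b.min(-1)>170)
    yy,xx=np.nonzero(m);p=[xx.mean()+x0,yy.mean()+y0];print(n,m.sum(),p,cast(n,[p],.035))
# stand axes
c=cast("top",[[262.81,182.3],[269.08,142.53],[330.9,193.27]],.05)
print("x side",np.linalg.norm(c[1]-c[0]),"y side",np.linalg.norm(c[2]-c[0]))
v=c[0]-c[2];print("stand y dir",np.arctan2(v[1],v[0])-np.pi/2)
v=c[1]-c[0];print("stand x dir",np.arctan2(v[1],v[0]))
E
```

```text
top [0.5318 0.124  0.02  ] [0.5849 0.117  0.02  ] width 0.05362773130994377 tail [0.5584 0.1205 0.02  ]
 yaw by thick edge 3.0110767497122404
 tip [0.5452 0.0077 0.002 ] len 0.11358086133262868 dir -1.6865723465299614
scene [0.5394 0.128  0.02  ] [0.5927 0.1137 0.02  ] width 0.05517334014372752 tail [0.5661 0.1208 0.02  ]
 yaw by thick edge 2.880680531731914
[ 0.5759 -0.0229  0.002 ]
top 149 [np.float64(264.6308724832215), np.float64(216.48993288590603)] [[ 0.409  -0.0192  0.035 ]]
scene 152 [np.float64(215.36184210526315), np.float64(191.8684210526316)] [[ 0.4152 -0.0211  0.035 ]]
x side 0.1509940802090654 y side 0.2502572611694202
stand y dir -0.155199688965435
stand x dir -0.15380416327852975
```

The sizes check out: cap spacing 151 × 250 mm, wedge 54 × 114 mm. The two views differ by about 7 mm in x, so I'll settle that offset by viewing the fingertips. First step: rise and turn.

move_arm(
  steps=[
    {"offset": [0, 0, -1], "turn": [0, 0, -1]},
    {"offset": [0, 0, -1], "turn": [0, 0, -1]},
    {"offset": [0, 0, 0], "turn": [0, 0, -1]},
    {"offset": [0, 0, 0], "turn": [0, 0, -1]},
    {"offset": [0, 0, 0], "turn": [0, 0, -1]},
    {"offset": [0, 0, 0], "turn": [0, 0, -1]},
    {"offset": [0, 0, 0], "turn": [0, 0, -1]},
    {"offset": [0, 0, 0], "turn": [0, 0, -1]},
    {"offset": [0, 0, 0], "turn": [0, 0, -1]},
    {"offset": [0, 0, 0], "turn": [0, 0, -1]},
    {"offset": [0, 0, 0], "turn": [0, 0, -1]},
    {"offset": [0, 0, 0], "turn": [0, 0, -1]},
  ],
  fingers=22,
  newtons=20,
)

```text
clock: 1.6
tcp_pos: [0.1763, -0.5194, 0.3497]
tool_rot: [-0.006, 0.997, -0.081, -0.001]
force: [0.1, 1.6, 0.2]
opening: 0.0193
```

```bash
cat >> h.py <<'E'
def rel(P,yaw=None):
    s=r.sense();q=s["tool_rot"];M=R.from_quat([q[1],q[2],q[3],q[0]]).as_matrix()
    d=M.T@(np.array(P)-s["tcp_pos"])
    print("clock %.2f"%s["clock"],"tcp",s["tcp_pos"].round(4),"yaw(x axis)",round(np.arctan2(M[1,0],M[0,0]),4),"zax",M[:,2].round(3),"F",s["force"].round(2),"open",round(s["opening"],4))
    print("total units",(d/.06).round(3),"mm",(d*1000).round(1))
    if yaw is not None:
        x=np.array([np.cos(yaw),np.sin(yaw),0]);x1=np.cross(np.cross([0,0,-1.],x),[0,0,-1.]);x1=x
        T=np.c_[x1,np.cross([0,0,-1],x1),[0,0,-1]]
        print("turn units",(np.degrees(R.from_matrix(M.T@T).as_rotvec())/5).round(3))
E
python3 -c "
from h import *
rel([.574,.20,.33],-.199)"
```

```text
clock 1.60 tcp [ 0.1763 -0.5194  0.3497] yaw(x axis) -0.1623 zax [-0.001  0.013 -1.   ] F [0.12 1.56 0.16] open 0.0193
total units [  4.604 -12.899   0.476] mm [ 276.2 -773.9   28.6]
turn units [-0.145  0.043  0.42 ]
```

move_arm(
  steps=[
    {"offset": [0.33, -0.92, 0], "turn": [0, 0, 0.1]},
    {"offset": [0.33, -0.92, 0], "turn": [0, 0, 0.1]},
    {"offset": [0.33, -0.92, 0], "turn": [0, 0, 0.1]},
    {"offset": [0.33, -0.92, 0], "turn": [0, 0, 0.1]},
    {"offset": [0.33, -0.92, 0], "turn": [0, 0, 0]},
    {"offset": [0.33, -0.92, 0], "turn": [0, 0, 0]},
    {"offset": [0.33, -0.92, 0], "turn": [0, 0, 0]},
    {"offset": [0.33, -0.92, 0], "turn": [0, 0, 0]},
    {"offset": [0.33, -0.92, 0], "turn": [0, 0, 0]},
    {"offset": [0.33, -0.92, 0], "turn": [0, 0, 0]},
    {"offset": [0.33, -0.92, 0], "turn": [0, 0, 0]},
    {"offset": [0.33, -0.92, 0], "turn": [0, 0, 0]},
  ],
)

```text
clock: 3.1
tcp_pos: [0.5434, 0.103, 0.3553]
tool_rot: [-0.009, 0.995, -0.102, -0.003]
force: [0.8, -1.2, 0.1]
opening: 0.0186
```

```bash
python3 -c "
from h import *
rel([.574,.20,.15],-.199)"
```

```text
clock 3.10 tcp [0.5434 0.103  0.3553] yaw(x axis) -0.2046 zax [-0.004  0.019 -1.   ] F [ 0.82 -1.17  0.12] open 0.0186
total units [ 0.199 -1.624  3.449] mm [ 12.  -97.5 207. ]
turn units [-0.206  0.094 -0.065]
```

move_arm(
  steps=[
    {"offset": [0.1, -0.8, 0.5], "turn": [-0.2, 0.1, -0.06]},
    {"offset": [0.1, -0.8, 0.9], "turn": [0, 0, 0]},
    {"offset": [0, 0, 1], "turn": [0, 0, 0]},
    {"offset": [0, 0, 1], "turn": [0, 0, 0]},
    {"offset": [0, 0, 0.8], "turn": [0, 0, 0]},
    {"offset": [0, 0, 0], "turn": [0, 0, 0]},
  ],
)

```text
clock: 3.85
tcp_pos: [0.5727, 0.1955, 0.1024]
tool_rot: [0.0, 0.995, -0.096, -0.001]
force: [0.4, 0.2, 0.3]
opening: 0.0188
```

```bash
python3 - <<'E'
from h import *
rel([.574,.16,.007],-.199)
P=r.sense()["tcp_pos"]
for n in("scene","top"):
    im=optics.camera(n);u=proj(n,P)[0];print(n,u)
    x,y=map(int,u);x0,y0=x-80,y-60
    z=cv2.resize(im[y0:y0+120,x0:x0+160],None,fx=5,fy=5,interpolation=cv2.INTER_CUBIC)
    cv2.drawMarker(z,tuple(((u-[x0,y0]+.5)*5).astype(int)),(255,0,255),0,12,1)
    cv2.imwrite(f"pics/{n}1.png",z)
E
```

```text
clock 3.85 tcp [0.5727 0.1955 0.1024] yaw(x axis) -0.1929 zax [-0.002 -0.001 -1.   ] F [0.38 0.16 0.28] open 0.0188
total units [0.138 0.575 1.591] mm [ 8.3 34.5 95.4]
turn units [0.011 0.024 0.07 ]
scene [300.2465576  172.47541382]
top [204.41100726 167.69899984]
```

View pics/scene1.png

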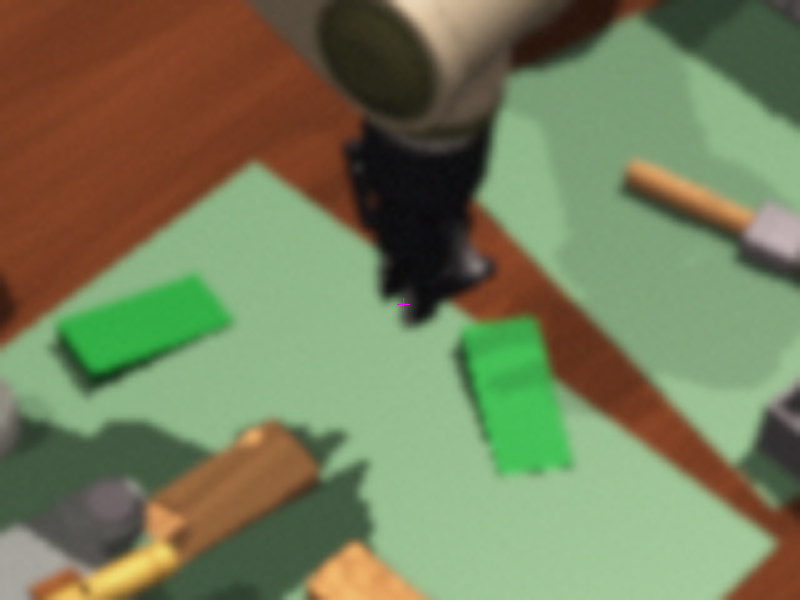

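View pics/top1.png

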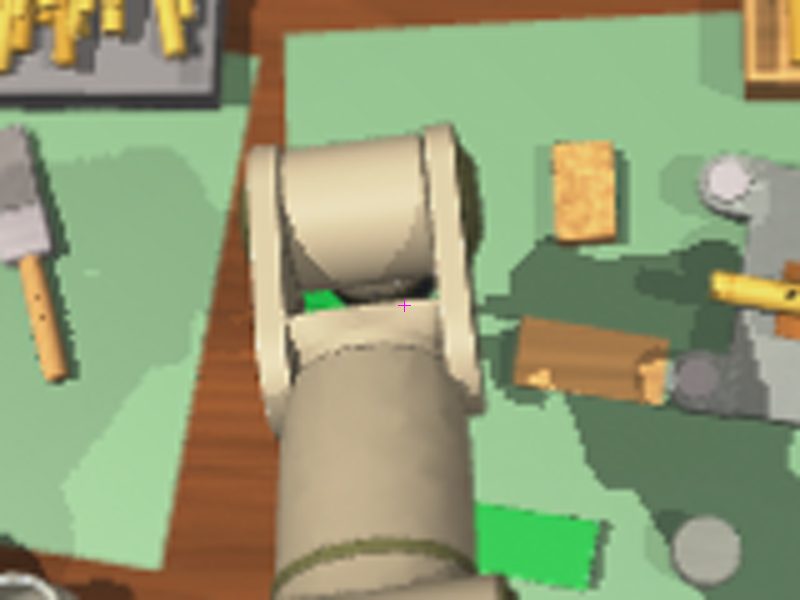

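The scene view shows the fingertips ending at about zoom (410,322), close to the projected TCP at (404,305). In the top view the arm hides the tips. A green look-alike lies partly under the hand, so I'll check where it is and where the fingertip edge should appear.

```bash
python3 - <<'E'
from h import *
np.set_printoptions(precision=3,suppress=True)
P=r.sense()["tcp_pos"]
y=-.193;X=np.array([np.cos(y),np.sin(y),0]);D=np.array([np.sin(y),-np.cos(y),0])
u0=proj("scene",P)[0];x0,y0=map(int,u0)
for a in(-.024,-.009,.009,.024):
  for b in(-.011,.011):
    print(a,b,((proj("scene",P+a*X+b*D)[0]-[x0-80,y0-60]+.5)*5).round(0))
t=cv2.imread("pics/top0.png");m=cv2.inRange(t,(0,130,0),(110,255,100))
for c in cv2.findContours(m,0,2)[0]:
    if cv2.contourArea(c)>50:
        print(cast("top",cv2.boxPoints(cv2.minAreaRect(c)),.015)[:,:2])
z=cv2.imread("pics/scene1.png")[200:360,320:540];cv2.imwrite("pics/tipz.png",cv2.resize(z,None,fx=3.5,fy=3.5))
E
```

```text
-0.024 -0.011 [401. 275.]
-0.024 0.011 [371. 289.]
-0.009 -0.011 [414. 291.]
-0.009 0.011 [385. 305.]
0.009 -0.011 [430. 310.]
0.009 0.011 [401. 324.]
0.024 -0.011 [444. 326.]
0.024 0.011 [414. 340.]
[[0.398 0.174]
 [0.449 0.166]
 [0.432 0.058]
 [0.381 0.066]]
[[0.589 0.308]
 [0.682 0.251]
 [0.652 0.207]
 [0.56  0.264]]
```

View pics/tipz.png

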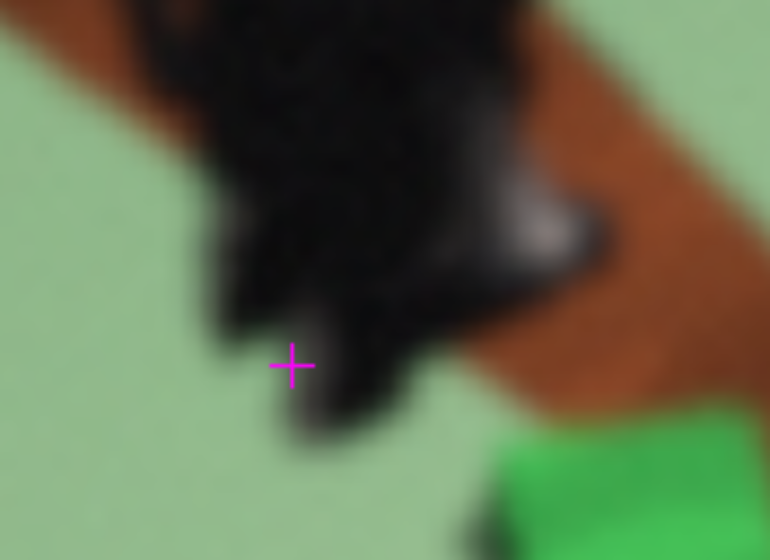

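The fingertip agrees with the scene view to about 1 px (3 mm), so I'll weight the scene view. Working values are tail ≈ (0.5635, 0.1205) and foot ≈ (0.537, −0.0135). The nearest green look-alike is more than 25 mm from my path. Going down behind the wedge.

```bash
python3 -c "
from h import *
rel([.5766,.182,.008],-.199)"
```

```text
clock 3.95 tcp [0.5751 0.1958 0.1068] yaw(x axis) -0.1929 zax [ 0.007  0.001 -1.   ] F [0.08 0.11 0.65] open 0.0192
total units [0.057 0.224 1.647] mm [ 3.4 13.5 98.8]
turn units [-0.022 -0.073  0.07 ]
```

move_arm(
  steps=[
    {"offset": [0.05, 0.22, 0.6], "turn": [0, -0.07, 0.07]},
    {"offset": [0, 0, 0.6], "turn": [0, 0, 0]},
    {"offset": [0, 0, 0.25], "turn": [0, 0, 0]},
    {"offset": [0, 0, 0], "turn": [0, 0, 0]},
  ],
)

```text
clock: 4.45
tcp_pos: [0.5829, 0.1828, 0.0289]
tool_rot: [-0.003, 0.995, -0.099, 0.01]
force: [0.2, -0.2, 0.5]
opening: 0.0187
```

```bash
python3 -c "
from h import *
rel([.5706,.156,.008],-.199)"
```

```text
clock 4.45 tcp [0.5829 0.1828 0.0289] yaw(x axis) -0.1992 zax [ 0.02   0.004 -1.   ] F [ 0.23 -0.18  0.48] open 0.0187
total units [-0.119  0.481  0.341] mm [-7.2 28.8 20.5]
turn units [-0.092 -0.22  -0.001]
```

move_arm(
  steps=[
    {"offset": [-0.12, 0, 0.2], "turn": [-0.1, -0.22, 0]},
    {"offset": [0, 0, 0.1], "turn": [0, 0, 0]},
    {"offset": [0, 0.2, 0], "turn": [0, 0, 0]},
    {"offset": [0, 0, 0], "turn": [0, 0, 0]},
  ],
)

```text
clock: 4.95
tcp_pos: [0.5749, 0.1722, 0.0132]
tool_rot: [0.0, 0.995, -0.099, 0.002]
force: [0.4, -0.3, -0.0]
opening: 0.0185
```

```bash
python3 -c "
from h import *
rel([.5686,.146,.008],-.199)"
```

```text
clock 4.95 tcp [0.5749 0.1722 0.0132] yaw(x axis) -0.1985 zax [ 0.004 -0.    -1.   ] F [ 0.43 -0.33 -0.  ] open 0.0185
total units [-0.016  0.449  0.086] mm [-1.  27.   5.2]
turn units [-0.004 -0.048  0.005]
```

move_arm(
  steps=[
    {"offset": [-0.02, 0.15, 0.05], "turn": [0, -0.05, 0]},
    {"offset": [0, 0.1, 0.02], "turn": [0, 0, 0]},
    {"offset": [0, 0.1, 0], "turn": [0, 0, 0]},
    {"offset": [0, 0, 0], "turn": [0, 0, 0]},
  ],
)

```text
clock: 5.45
tcp_pos: [0.5694, 0.1499, 0.0091]
tool_rot: [-0.0, 0.995, -0.1, 0.0]
force: [1.1, 0.9, 0.7]
opening: 0.0183
```

```bash
cat > shot.py <<'E'
import sys
from h import *
k=sys.argv[1]
im=optics.camera("scene");cv2.imwrite(f"pics/s{k}raw.png",im)
a=im[160:280,170:330]
cv2.imwrite(f"pics/s{k}.png",cv2.resize(a,None,fx=5,fy=5,interpolation=cv2.INTER_CUBIC))
E
python3 -c "
from h import *
rel([.5666,.136,.008],-.199)"; python3 shot.py 2
```

```text
clock 5.45 tcp [0.5694 0.1499 0.0091] yaw(x axis) -0.1993 zax [ 0.  0. -1.] F [1.12 0.93 0.68] open 0.0183
total units [0.    0.237 0.018] mm [ 0.  14.2  1.1]
turn units [-0.006 -0.002 -0.004]
```

View pics/s2.png

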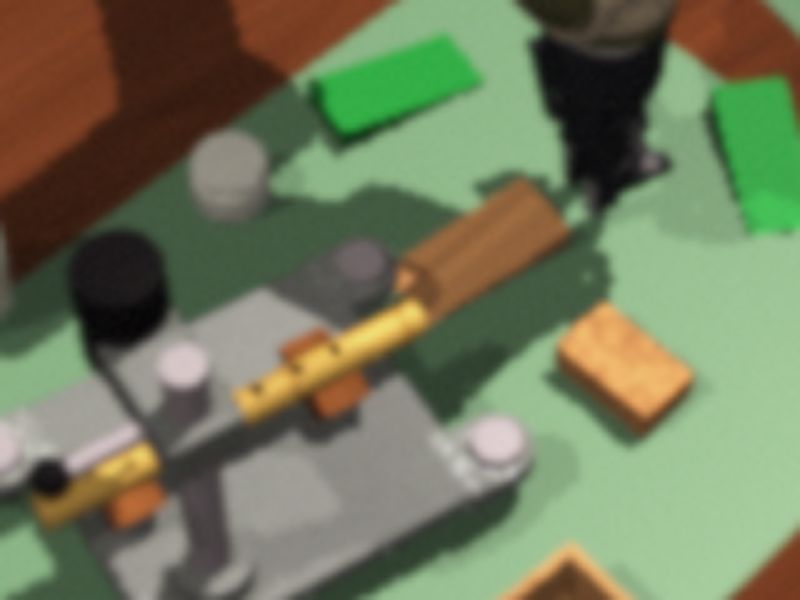

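The view shows the fingers centred behind the tail at about (590,200), with the tail edge running (525,180) to (570,235). The thin edge is just short of the bare foot's ear. Next I'll push slowly along tool y.

move_arm(
  steps=[
    {"offset": [0, 0.12, 0.02], "turn": [0, 0, 0]},
    {"offset": [0, 0.1, 0], "turn": [0, 0, 0]},
    {"offset": [0, 0.1, 0], "turn": [0, 0, 0]},
    {"offset": [0, 0.1, 0], "turn": [0, 0, 0]},
    {"offset": [0, 0.1, 0], "turn": [0, 0, 0]},
    {"offset": [0, 0.1, 0], "turn": [0, 0, 0]},
    {"offset": [0, 0, 0], "turn": [0, 0, 0]},
  ],
)

```text
clock: 6.38
tcp_pos: [0.5617, 0.1112, 0.0079]
tool_rot: [-0.0, 0.995, -0.099, 0.0]
force: [0.5, -0.3, -0.2]
opening: 0.0186
```

```bash
python3 -c "
from h import *
rel([.5576,.092,.008],-.199)"; python3 shot.py 3
```

```text
clock 6.38 tcp [0.5617 0.1112 0.0079] yaw(x axis) -0.1991 zax [ 0.001  0.001 -1.   ] F [ 0.54 -0.34 -0.16] open 0.0186
total units [-0.003  0.327 -0.002] mm [-0.2 19.6 -0.1]
turn units [-0.008 -0.007 -0.001]
```

View pics/s3.png

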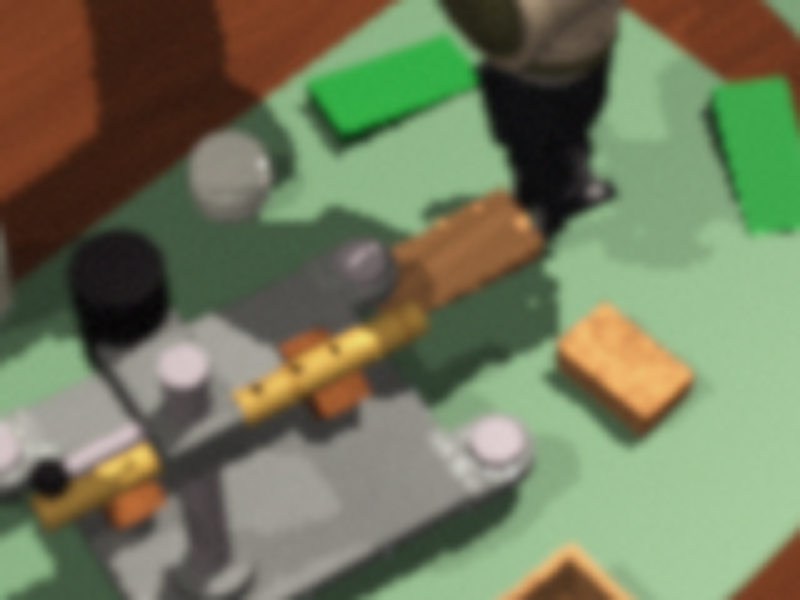

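The wedge has moved about 17 mm and has turned into line, with its tail against the fingers at about (530,215). On with the push, at least 35 mm still to go before it can be snug.

move_arm(
  steps=[
    {"offset": [0, 0.1, 0], "turn": [0, 0, 0]},
    {"offset": [0, 0.1, 0], "turn": [0, 0, 0]},
    {"offset": [0, 0.1, 0], "turn": [0, 0, 0]},
    {"offset": [0, 0.1, 0], "turn": [0, 0, 0]},
    {"offset": [0, 0.05, 0], "turn": [0, 0, 0]},
    {"offset": [0, 0, 0], "turn": [0, 0, 0]},
  ],
)

```text
clock: 7.18
tcp_pos: [0.556, 0.0832, 0.0079]
tool_rot: [-0.0, 0.995, -0.099, 0.0]
force: [0.8, -0.1, -0.3]
opening: 0.0191
```

```bash
python3 -c "
from h import *
rel([.5526,.07,.008],-.199)"; python3 shot.py 4
```

```text
clock 7.17 tcp [0.556  0.0832 0.0079] yaw(x axis) -0.1987 zax [ 0.001  0.001 -1.   ] F [ 0.83 -0.06 -0.29] open 0.0191
total units [-0.013  0.227 -0.001] mm [-0.8 13.6 -0.1]
turn units [-0.01  -0.009  0.003]
```

View pics/s4.png

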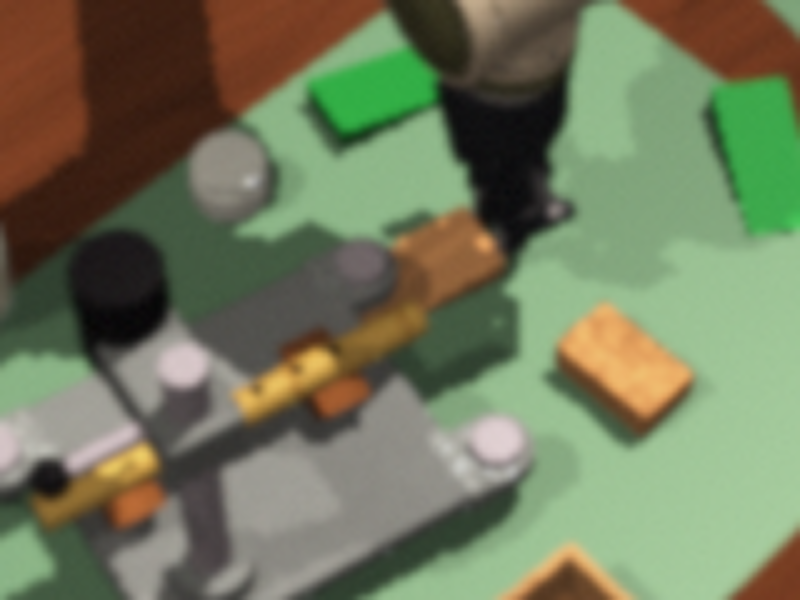

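The wedge's centre line runs from the tail at (490,243) to about (362,310), which is under the cap at (362,262), so it is well aligned. I'll use finer steps from here and watch the force.

move_arm(
  steps=[
    {"offset": [0, 0.06, 0], "turn": [0, 0, 0]},
    {"offset": [0, 0.06, 0], "turn": [0, 0, 0]},
    {"offset": [0, 0.06, 0], "turn": [0, 0, 0]},
  ],
)

```text
clock: 7.6
tcp_pos: [0.5539, 0.0726, 0.0079]
tool_rot: [-0.0, 0.995, -0.099, 0.001]
force: [0.1, -0.3, -0.3]
opening: 0.0186
```

move_arm(
  steps=[
    {"offset": [0, 0.05, 0], "turn": [0, 0, 0]},
    {"offset": [0, 0.05, 0], "turn": [0, 0, 0]},
  ],
)

```text
clock: 7.85
tcp_pos: [0.5526, 0.0662, 0.0079]
tool_rot: [-0.0, 0.995, -0.099, 0.001]
force: [-0.4, -1.0, 1.1]
opening: 0.019
```

move_arm(
  steps=[
    {"offset": [0, 0.05, 0], "turn": [0, 0, 0]},
  ],
)

```text
clock: 7.98
tcp_pos: [0.552, 0.063, 0.0079]
tool_rot: [-0.0, 0.995, -0.099, 0.001]
force: [1.1, 0.4, 0.0]
opening: 0.0187
```

move_arm(
  steps=[
    {"offset": [0, 0.05, 0], "turn": [0, 0, 0]},
  ],
)

```text
clock: 8.1
tcp_pos: [0.5514, 0.06, 0.0079]
tool_rot: [-0.001, 0.995, -0.099, 0.001]
force: [-0.4, 2.3, 0.2]
opening: 0.0184
```

move_arm(
  steps=[
    {"offset": [0, 0.03, 0], "turn": [0, 0, 0]},
  ],
)

```text
clock: 8.22
tcp_pos: [0.5511, 0.0585, 0.008]
tool_rot: [-0.001, 0.995, -0.099, 0.001]
force: [0.8, 6.2, -0.0]
opening: 0.0194
```

move_arm(
  steps=[
    {"offset": [0, 0.03, 0], "turn": [0, 0, 0]},
  ],
)

```text
clock: 8.35
tcp_pos: [0.5509, 0.0574, 0.008]
tool_rot: [-0.002, 0.995, -0.099, 0.001]
force: [1.7, 8.4, 0.2]
opening: 0.0187
```

move_arm(
  steps=[
    {"offset": [0, 0.03, 0], "turn": [0, 0, 0]},
  ],
)

```text
clock: 8.48
tcp_pos: [0.5507, 0.0567, 0.008]
tool_rot: [-0.003, 0.995, -0.099, 0.001]
force: [2.3, 9.3, -0.8]
opening: 0.0187
```

The force has risen steeply to about 9 N, so the wedge is snug. I'll stop, back off and look.

move_arm(
  steps=[
    {"offset": [0, -0.1, 0], "turn": [0, 0, 0]},
    {"offset": [0, -0.2, 0], "turn": [0, 0, 0]},
    {"offset": [0, -0.2, 0], "turn": [0, 0, 0]},
    {"offset": [0, -0.2, -0.1], "turn": [0, 0, 0]},
    {"offset": [0, -0.2, -0.7], "turn": [0, 0, 0]},
    {"offset": [0, 0, -0.9], "turn": [0, 0, 0]},
    {"offset": [0, -0.3, -0.9], "turn": [0, 0, 0]},
    {"offset": [0, -0.3, 0], "turn": [0, 0, 0]},
  ],
  fingers=0,
)

```text
clock: 9.48
tcp_pos: [0.5688, 0.1501, 0.1708]
tool_rot: [-0.002, 0.995, -0.099, 0.001]
force: [0.5, 0.3, 0.2]
opening: 0.0002
```

```bash
python3 -c "
from h import *
rel([.537,-.0135,.10],-.199)"; python3 shot.py 5
```

```text
clock 9.47 tcp [0.5688 0.1501 0.1708] yaw(x axis) -0.198 zax [ 0.003  0.004 -1.   ] F [0.5  0.26 0.16] open 0.0002
total units [0.015 2.783 1.167] mm [  0.9 167.   70. ]
turn units [-0.054 -0.021  0.012]
```

View pics/s5.png

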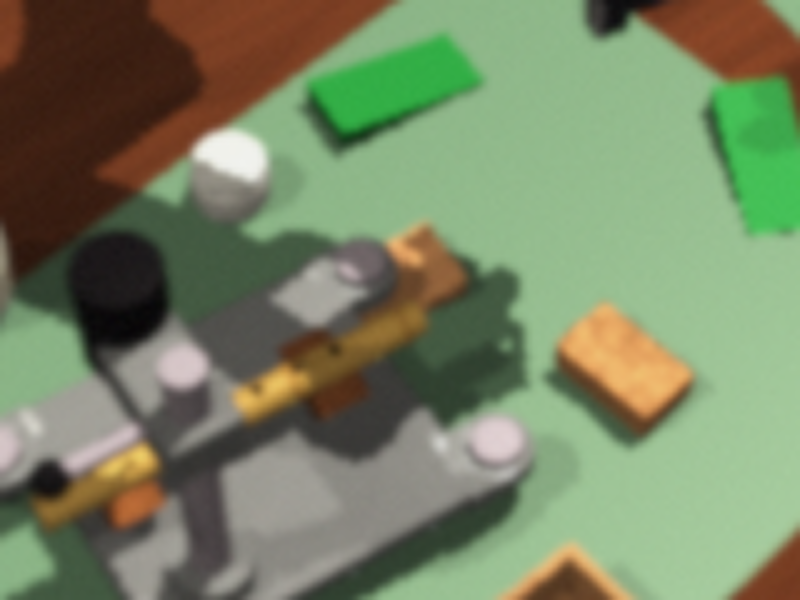

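The stand hasn't moved: the cap is still at (362,262), and the wedge stayed put with its tail at (445,255). Next I'll go over the cap with the fingers shut.

move_arm(
  steps=[
    {"offset": [0, 0.7, 0], "turn": [0, 0, 0]},
    {"offset": [0, 0.7, 0], "turn": [0, 0, 0]},
    {"offset": [0, 0.7, 0], "turn": [0, 0, 0]},
    {"offset": [0, 0.66, 0], "turn": [0, 0, 0]},
    {"offset": [0, 0, 0.4], "turn": [0, 0, 0]},
    {"offset": [0, 0, 0.5], "turn": [0, 0, 0]},
    {"offset": [0, 0, 0], "turn": [0, 0, 0]},
  ],
)

```text
clock: 10.4
tcp_pos: [0.5298, -0.0123, 0.1037]
tool_rot: [-0.002, 0.995, -0.096, -0.009]
force: [0.0, -0.2, -0.4]
opening: -0.0001
```

```bash
python3 -c "
from h import *
rel([.537,-.0135,.055],-.199)"; python3 shot.py 6
```

```text
clock 10.40 tcp [ 0.5298 -0.0123  0.1037] yaw(x axis) -0.1926 zax [-0.018  0.007 -1.   ] F [ 0.02 -0.19 -0.4 ] open -0.0001
total units [ 0.138 -0.     0.809] mm [ 8.3 -0.  48.6]
turn units [-0.035  0.221  0.072]
```

View pics/s6.png

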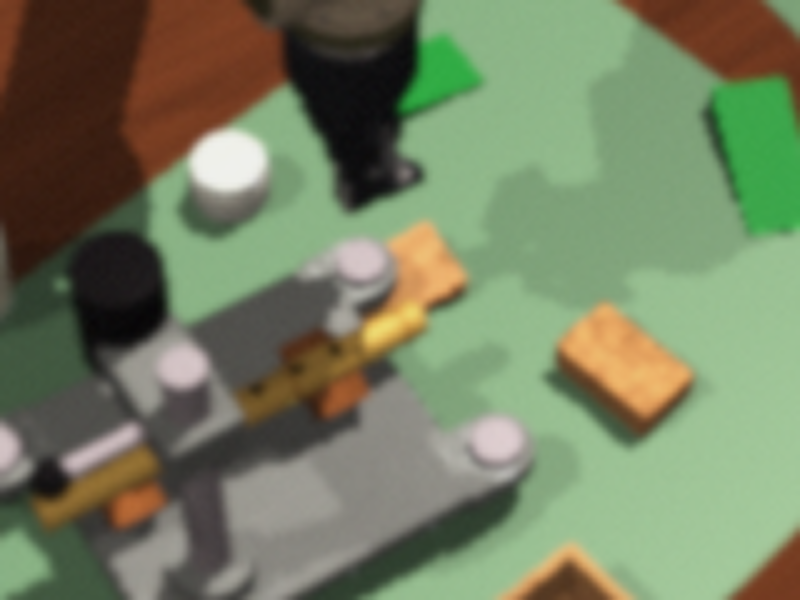

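The fingertip bottom is at about (360,205), roughly above the cap at (362,260), as expected. I'll level the tool, shift +8 mm and descend.

move_arm(
  steps=[
    {"offset": [0.13, 0, 0.1], "turn": [0, 0.22, 0.07]},
    {"offset": [0, 0, 0.3], "turn": [0, 0, 0]},
    {"offset": [0, 0, 0.1], "turn": [0, 0, 0]},
    {"offset": [0, 0, 0], "turn": [0, 0, 0]},
  ],
)

```text
clock: 10.95
tcp_pos: [0.5412, -0.0136, 0.0766]
tool_rot: [-0.001, 0.995, -0.099, 0.005]
force: [0.1, 0.2, 1.0]
opening: -0.0002
```

```bash
python3 -c "
from h import *
rel([.537,-.0135,.052],-.199)"; python3 shot.py 7
```

```text
clock 10.95 tcp [ 0.5412 -0.0136  0.0766] yaw(x axis) -0.1981 zax [ 0.011  0.001 -1.   ] F [0.13 0.19 1.03] open -0.0002
total units [-0.073  0.013  0.409] mm [-4.4  0.8 24.5]
turn units [-0.031 -0.122  0.01 ]
```

View pics/s7.png

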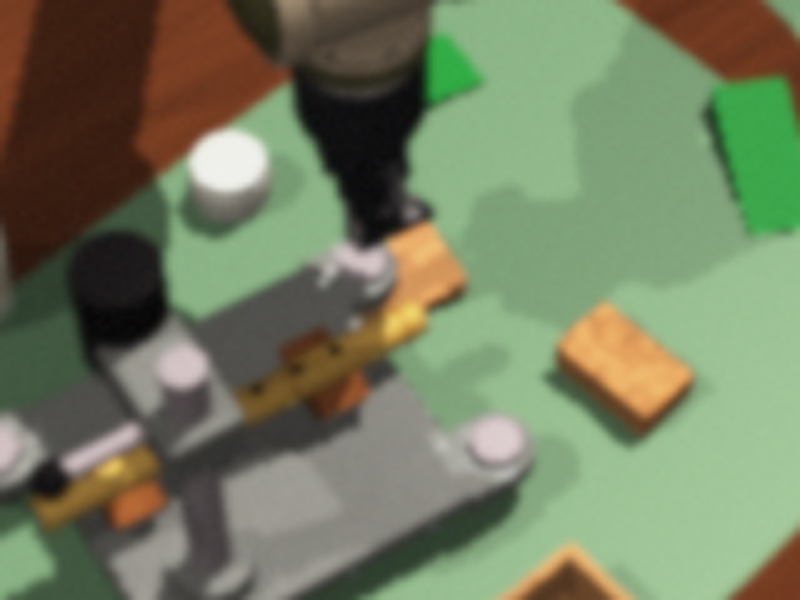

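The tip is at (370,243) with 26 mm still to descend, so it should land on the cap at (362,262). Lowering gently.

move_arm(
  steps=[
    {"offset": [-0.07, 0.02, 0.2], "turn": [0, -0.12, 0]},
    {"offset": [0, 0, 0.1], "turn": [0, 0, 0]},
  ],
)

```text
clock: 11.25
tcp_pos: [0.5373, -0.0141, 0.0588]
tool_rot: [-0.001, 0.995, -0.099, 0.001]
force: [0.4, 0.1, 0.4]
opening: -0.0002
```

move_arm(
  steps=[
    {"offset": [0, 0, 0.06], "turn": [0, 0, 0]},
  ],
)

```text
clock: 11.38
tcp_pos: [0.5372, -0.0141, 0.0547]
tool_rot: [-0.001, 0.995, -0.099, 0.001]
force: [-0.3, 0.3, 0.1]
opening: -0.0001
```

move_arm(
  steps=[
    {"offset": [0, 0, 0.05], "turn": [0, 0, 0]},
  ],
)

```text
clock: 11.5
tcp_pos: [0.5372, -0.0141, 0.0514]
tool_rot: [-0.001, 0.995, -0.099, 0.001]
force: [-0.5, -0.5, 0.3]
opening: 0.0003
```

move_arm(
  steps=[
    {"offset": [0, 0, 0.03], "turn": [0, 0, 0]},
  ],
)

```text
clock: 11.62
tcp_pos: [0.5373, -0.0141, 0.0495]
tool_rot: [-0.001, 0.995, -0.099, 0.001]
force: [-1.7, 0.5, 11.6]
opening: 0.0
```

move_arm(
  steps=[
    {"offset": [0, 0, 0.02], "turn": [0, 0, 0]},
  ],
)

```text
clock: 11.75
tcp_pos: [0.5373, -0.014, 0.0493]
tool_rot: [-0.001, 0.995, -0.099, 0.001]
force: [-6.2, 2.4, 18.8]
opening: 0.0004
```

move_arm(
  steps=[
    {"offset": [0, 0, 0.02], "turn": [0, 0, 0]},
  ],
)

```text
clock: 11.88
tcp_pos: [0.5373, -0.014, 0.0493]
tool_rot: [-0.001, 0.995, -0.099, 0.002]
force: [-5.3, 0.1, 14.9]
opening: -0.0
```

Stiff contact at z ≈ 49.4 mm with about 15 N, and nothing gives. I'll hold a moment, then release.

move_arm(
  steps=[
    {"offset": [0, 0, 0.01], "turn": [0, 0, 0]},
    {"offset": [0, 0, 0.01], "turn": [0, 0, 0]},
    {"offset": [0, 0, 0.01], "turn": [0, 0, 0]},
  ],
)

```text
clock: 12.25
tcp_pos: [0.5373, -0.0141, 0.0495]
tool_rot: [-0.001, 0.995, -0.099, 0.002]
force: [-3.2, 0.5, 6.8]
opening: -0.0003
```

```bash
python3 shot.py 8
```

move_arm(
  steps=[
    {"offset": [0, 0, -0.1], "turn": [0, 0, 0]},
    {"offset": [0, 0, -0.3], "turn": [0, 0, 0]},
    {"offset": [0, 0, -0.8], "turn": [0, 0, 0]},
    {"offset": [0, 0, -1], "turn": [0, 0, 0]},
    {"offset": [0, 0, -1], "turn": [0, 0, 0]},
    {"offset": [0, -0.8, -0.5], "turn": [0, 0, 0]},
    {"offset": [0, -0.9, 0], "turn": [0, 0, 0]},
    {"offset": [0, -0.9, 0], "turn": [0, 0, 0]},
    {"offset": [0, -0.9, 0], "turn": [0, 0, 0]},
    {"offset": [0, -0.5, 0], "turn": [0, 0, 0]},
    {"offset": [0, 0, 0], "turn": [0, 0, 0]},
  ],
)

```text
clock: 13.68
tcp_pos: [0.5849, 0.2279, 0.2835]
tool_rot: [-0.001, 0.995, -0.1, 0.005]
force: [0.4, 0.4, 1.4]
opening: -0.0001
```

```bash
python3 shot.py 9; python3 - <<'E'
from h import *
np.set_printoptions(precision=4,suppress=True)
rel([.5,.2,.3])
a=cv2.imread("pics/scene0.png");b=cv2.imread("pics/s9raw.png")
def caps(im):
    o=[]
    for x,y in[(242,213),(268,248),(169,251),(232,232)]:
        w=im[y-8:y+9,x-8:x+9].astype(int);m=((w[...,2]>150)&(w[...,2]-w[...,1]>3)&(abs(w[...,2]-w[...,0])<40)).astype(np.uint8)
        k,l,st,ce=cv2.connectedComponentsWithStats(m);j=1+np.argmax(st[1:,4]);o.append([*(ce[j]+[x-8,y-8]),st[j,4]])
    return np.array(o)
print(caps(a),caps(b),sep="\n")
t=optics.camera("top");cv2.imwrite("pics/top9.png",cv2.resize(t[125:235,205:355],None,fx=5.3,fy=5.3,interpolation=cv2.INTER_CUBIC))
E
```

```text
clock 13.72 tcp [0.5848 0.2269 0.2837] yaw(x axis) -0.201 zax [ 0.011  0.002 -1.   ] F [-1.11 -0.07  0.03] open -0.0002
total units [-1.293  0.72  -0.288] mm [-77.6  43.2 -17.3]Traceback (most recent call last):
  File "<stdin>", line 11, in <module>
  File "<stdin>", line 9, in caps
    return _wrapfunc(a, 'argmax', axis=axis, out=out, **kwds)
    return bound(*args, **kwds)
ValueError: attempt to get argmax of an empty sequence
```

View pics/s9.png

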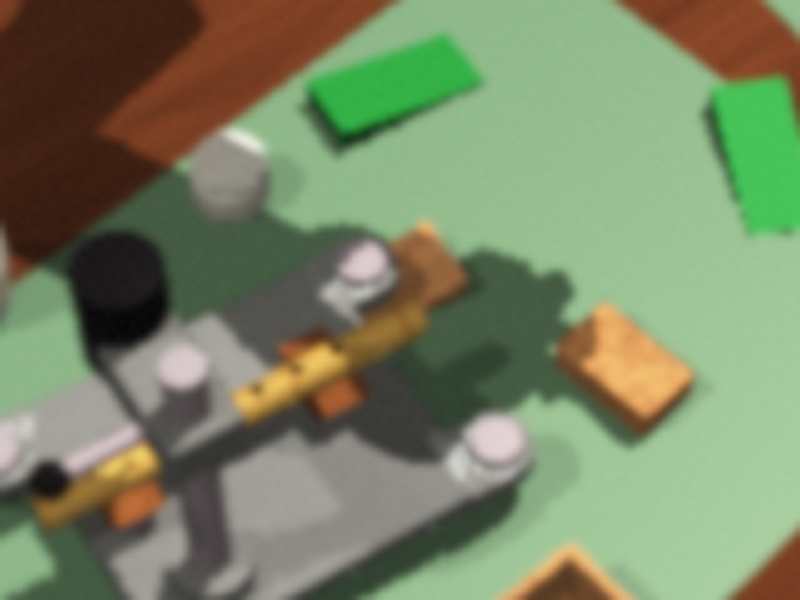

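The view shows the hand clear, the stand in place with its cap at (364,262), and the wedge under the ear with its tail at (445,258). The tin and cork block haven't moved. One numeric check, then hand in.

```bash
python3 - <<'E'
from h import *
np.set_printoptions(precision=2,suppress=True)
a=cv2.imread("pics/scene0.png");b=cv2.imread("pics/s9raw.png")
for x,y in[(242,213),(268,248),(169,251)]:
    o=[]
    for im in(a,b):
        w=im[y-8:y+9,x-8:x+9].astype(int);m=((w[...,2]>150)&(w[...,2]-w[...,1]>3)&(abs(w[...,2]-w[...,0])<40)).astype(np.uint8)
        k,l,st,ce=cv2.connectedComponentsWithStats(m);j=1+np.argmax(st[1:,4]);o.append(ce[j]+[x-8,y-8])
    print(o, (cast("scene",o,.05)[1]-cast("scene",o,.05)[0])*1000,"mm")
# wedge tail corners (zoom px -> raw) at z=.02
c=cast("scene",np.array([[426,222],[468,274]])/5+[170,160]-.5,.02);m=c.mean(0);print(c,np.linalg.norm(c[1]-c[0]),"tail-foot",m[:2]-np.array([.540,-.015]))
s=r.sense();print(s["clock"],s["force"],abs(s["qd"]).max())
r.hand_in()
E
```

```text
[array([242.15, 212.3 ]), array([242.54, 212.48])] [1.3  0.45 0.  ] mm
[array([268.95, 248.03]), array([268.89, 247.89])] [-0.46  0.2   0.  ] mm
[array([168.87, 249.48]), array([168.77, 249.51])] [-0.13 -0.28  0.  ] mm
[[0.53 0.05 0.02]
 [0.57 0.04 0.02]] 0.04770589325491282 tail-foot [0.01 0.06]
13.725 [-1.11 -0.07  0.03] 0.03654752694752585
the job is handed in; nothing more can be done
```

I pushed the wedge thin edge first under the bare foot with two fingertips, pressed the cap to check it, moved clear and handed in at 13.7 s. No verdict was reported.

- **Wedge:** I stopped when the push force rose steeply to about 9 N. That is above the 3 to 6 N you gave for snug, but below the 12 N that shoves or jacks the stand. The wedge stayed put when I backed off. Its tail ended about 60 mm from the foot, in the range expected for a snug fit.
- **Cap check:** I pressed the cap for about 0.6 s and nothing gave; the fingertips stayed at 49.3 to 49.5 mm. The readings ran 11.6, 18.8, 14.9 and 6.8 N, so the force briefly passed the 15 N I was meant to stay under.
- **Last checks:** The three visible stand caps had moved 1.4 mm or less, about the measuring error. The nearby bystanders and green look-alikes looked untouched in the final close-up, which didn't include the mug, brush, file tool or carving block. The arm was clear of everything.
- **Disagreements:** The two cameras differed by about 7 mm in x. The fingertips matched the scene camera better, so I used a value between the two, closer to the scene camera. My final script stopped on an error before taking the last top-view picture, so the end state was checked in the scene view only.

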